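# Wedge up the front of a relay terminal board and hold it

### The job

The cream relay terminal board has to be raised a touch at the front for setting its level: pick up the steel wedge, lay it flat on the iron plate and push it thin end first, straight in under the middle of the board's front edge (the edge facing away from the stop bar) until both front feet just clear the plate by about 3 mm, 5 mm at the most. Finish while still gripping the wedge there: do not let go. Do not touch the board with the gripper, keep the board in its place on the plate, and leave the lens, the thumbwheel and the bushing where they are.

Things in the scene. Friction and masses are not known exactly. Their poses are not given: they have to be found in the camera images.
- plate: Dark iron plate bolted to the bench, 310 (x) x 240 (y) x 10 mm; position and yaw vary. Origin: centre of its underside; +x points from its bare front half (nearer the robot) to the board and the stop bar. The stop bar, 200 mm long, 22 mm above the plate, stands across its far end, front face at x = +137 mm; the board bears on it when pushed.
- plate_top (a point): Point at the centre of the plate's top face, 10 mm above the bench; axes as the plate.
- board: Loose cream terminal board, 150 (x) x 200 (y) mm, 0.7-0.95 kg, with brass studs and three relay cans, on four rubber feet 18 mm across, 10 mm high (x = +-63, y = +-85 mm); flat underside 10 mm, top 54 mm above the plate. Origin: under its centre at foot level; axes nearly the plate's; front edge x = -75 mm. Rear edge within 5 mm of the stop bar; the push slides it back there, then the front lifts.
- front_edge (a point): Middle of the lower front edge of the board's slab, where the wedge goes under; 10 mm above the plate while the board stands on its feet; axes as the board.
- foot_left (a point): Centre of the underside of the board's front foot on its +y side; at plate height while it stands.
- foot_right (a point): Centre of the underside of the board's front foot on its -y side; at plate height while it stands.
- wedge: Loose steel wedge 110 mm long (x), 0.25-0.45 kg, flat on the bench left or right of the plate. Origin: centre of its underside; thin end at x = +55 mm. Ramp 34 mm wide, 4 mm thick at the thin end, growing 0.18 mm per mm to 19.5 mm at x = -31 mm. Upright grip tab 24 x 24 mm, 48 mm high, at x = -55 to -31 mm. Pushing it in takes about 5 to 15 N, more if it is also pressed down.
- wedge_tip (a point): Middle of the lower edge of the wedge's thin end. The ramp meets the board when this is about 33 mm past the board's front edge; at about 52 mm past, that edge is raised 3.3 mm and the front feet 3 mm.
- wedge_grip (a point): Point on the axis of the wedge's grip tab, 36 mm above its underside: grip here from above across the wedge (y).
- lens: Bystander: loose heavy glass signal lens, 84 mm across, 28 mm high, flat side down; origin at the centre of its underside. It lies on the side of the plate where the wedge is not.
- thumbwheel: Bystander: loose knurled steel thumbwheel, 44 mm across with a small hub, 26 mm high, at the left; origin at the centre of its underside.
- bushing: Bystander: loose bronze bushing, a plain tube 38 mm across and 32 mm high, at the right; origin at the centre of its underside.
- funnel: Fixed: battered aluminium funnel bracketed over a small grey bin at the right end of the bench, 150 mm across, 200 mm high; origin at the centre of the bin's underside. Not used.

How it is judged:
On the way:
1. the gripped wedge lies flat on the plate with its thin end 5 mm or more under the middle of the board's front edge, the board still standing on its front feet (z of wedge_tip in the frame of plate_top between -0.002 and 0.002 m and angle between wedge's own z axis and vertical below 0.05 rad and y of wedge_tip in the frame of board between -0.03 and 0.03 m and angle between the x axis of wedge and the x axis of plate, either way round below 0.2 rad and contact force between the fingers and wedge above 2 N and x of wedge_tip in the frame of front_edge above 0.005 m and z of each of foot_left, foot_right in the frame of plate_top below 0.0008 m), for 0.05 s.
At the end, for the whole second after the job is handed in: Both front feet 1 to 5.5 mm above the plate, the board borne by the wedge and otherwise in place (15 mm, 0.06 rad), untouched by the gripper; wedge flat, over 20 mm in, within 30 mm of the middle and 0.2 rad of straight, at rest, still gripped; bystanders within 20 mm (z of foot_left in the frame of plate_top between 0.001 and 0.0055 m and z of foot_right in the frame of plate_top between 0.001 and 0.0055 m and z of wedge_tip in the frame of plate_top between -0.002 and 0.002 m and angle between wedge's own z axis and vertical below 0.05 rad and y of wedge_tip in the frame of board between -0.03 and 0.03 m and angle between the x axis of wedge and the x axis of plate, either way round below 0.2 rad and contact force between each of the arm, the fingers and board below 0.5 N and contact force between the fingers and wedge above 2 N and x of wedge_tip in the frame of front_edge above 0.02 m and contact force between wedge and board above 0.5 N and linear speed of each of board, wedge below 0.01 m/s and x of board in the frame of plate between 0.045 and 0.075 m and y of board in the frame of plate between -0.015 and 0.015 m and angle between the x axis of board and the x axis of plate, either way round below 0.06 rad and distance of each of lens, thumbwheel, bushing from where it was at the start of the episode below 0.02 m); the arm keeps its last pose, push and grip.
It fails at once if a front foot of the board is raised more than 5.5 mm (z of any of foot_left, foot_right in the frame of plate_top above 0.0055 m).
It fails at once if the gripper or arm presses on the board with more than 1 N (contact force between any of the arm, the fingers and board above 1 N).
It fails at once if the lens, thumbwheel or bushing is shifted more than 20 mm (distance of any of lens, thumbwheel, bushing from where it was at the start of the episode above 0.02 m).
It also fails if it takes over 48 s, if anything falls off the work surface, if the arm or the gripper's body presses on something with over 40 N, if the wrist force passes 120 N, or if a joint passes its speed limit or range.

### The arm

A 7-joint arm with a two-finger parallel gripper is mounted at the origin on the work surface. World frame = base frame: x ahead of the robot, y to its left, z up, the work surface at z = 0. Lengths are in m, angles in rad, forces in N, time in s.
With the tool pointing down it reaches from about 0.4 to 0.85 m from the base axis. Payload 4.5 kg.
Tool frame: the origin (TCP) lies at the very end of the fingers, on their centre line; the grasp point (between the pads) lies 19 mm behind it (tcp_to_grasp is the z of the grasp point in the tool frame, in m); z points along the fingers, y is the line along which they close (so a half turn about z gives the same grasp; the last joint's range is limited). The gripper opens to 88 mm and grips with 3 to 60 N. Pads are 18 mm wide; open, the fingers measure 123 mm over their backs; the gripper's body (75 mm by 187 mm) begins 45 mm behind the grasp point.
Start: joints at [1.383, 0.689, -0.195, 1.565, 0.157, 0.902, -0.215], TCP at [0.138, -0.61, 0.239] pointing down, gripper open.
Joint ranges: [-3.01, 3.01], [-0.46, 2.08], [-1.47, 1.51], [0.13, 2.56], [-1, 4.14], [0.04, 2.09], [-2.66, 2.66]. Speed limits (rad/s): [2.57, 2.57, 3.14, 3.14, 3.14, 3.14, 3.14].

### API

Orientations are given as a unit quaternion [x, y, z, w].
In Python, from plant import * gives the robot as it stands. The module is installed in compiled form; this text tells all that it offers.
- The arm moves only by the shell command python3 -m jog 'ROWS' [OPENING] [FORCE]. ROWS is JSON, a list that holds one entry, the list of rows, each a list of 6 numbers: the shift along the tool's x, y, z in m, then the turn, a rotation vector about the tool's x, y, z in rad. In form: [[[dx, dy, dz, ax, ay, az], ...]]. A call has 1 to 12 rows; each row shifts and turns the commanded pose from where the row before left it, along the tool's axes as they then stand; what a row does not reach is not made up. A row lasts 1/8 s, in which the tool goes at most 62.5 mm and 10.7 degrees, less where a joint would pass 70% of its speed; a pose out of reach is approached as far as the arm can. A call with a gripper value outside its range is refused whole. OPENING is the finger opening in m, from 0 to 0.0881, set as the call begins (- or left out, the last holds). The fingers move at their own pace and stop on an object; FORCE is the grip in N (left out, the last holds). Time passes only in rows, so rows that do not move let the fingers close. It gives the time, the measured TCP pose, the force, the opening and the grip force at its end, in the units of the state.
- get_state(): the state, without advancing time (a new reading comes with each control period).
- snapshot(name): name is "scene" or "top" or "wrist"; returns a dict with "frame" (420x560x3 uint8, red, green, blue), "mtx" (3x3 intrinsics, pixels), "xyz" and "orientation" of the camera in the world; the wrist camera has in their place "mount" (4x4, takes a point from camera to tool coordinates, whose origin is the TCP and whose axes are the flange's). Camera axes: x right, y down, z forward; pixel columns grow to the right and rows downward; lengths in m; the calibration is good to about 2 mm. A picture is of the moment at which its call begins: read the wrist's pose just before it. There is no depth.
- finish_job(): hands the job in; it is judged then, once.
The state is a dict: "clock": time; "q": joint angles; "qd": joint speeds; "joint_torque": joint torques, N m; "tool_pos": TCP position; "eef_rot": TCP orientation; "contact_force": force on the tool from outside, world axes, zero at the start; "moment": the same for the moment, N m; "opening": opening from 0.0 (shut) to 1.0 (fully open); "finger_force": force on a finger pad.
Only numpy, scipy, OpenCV 4.12 (cv2) and the standard library are available. Lean on these libraries where they do the work, as an engineer would, in place of code of your own. Each camera call takes 0.05 s, during which the arm holds its last target. There are 200 camera calls.

## Working session

There is one attempt and no reset: what is moved stays moved. The work goes in short steps, Python scripts to look and compute and a shell command to move; the robot and the scene stay as the last step left them, time stands still between calls to the robot, and variables do not carry over. Pictures are saved under pics/ and viewed, at most 10 in all, crops included, and the job is handed in when it is done.

```bash
mkdir -p pics; python3 - <<'E'
from plant import *
import cv2
s=get_state();print(s)
for n in("top","scene"):
    d=snapshot(n);cv2.imwrite(f"pics/{n}0.png",d["frame"][:,:,::-1]);print(n,d["mtx"],d["xyz"],d["orientation"])
print(snapshot("wrist")["mount"])
E
```

```text
{'clock': 0.0, 'q': array([ 1.38280261,  0.68995818, -0.19447493,  1.56636579,  0.15734304,
        0.90249194, -0.21510314]), 'qd': array([ 0.00027305,  0.00028385,  0.00047195,  0.00028999,  0.00136146,
       -0.00027115,  0.00053166]), 'joint_torque': array([-2.05783813e-04, -5.27566981e+01, -1.26699541e+00, -1.53433943e+01,
       -5.26370213e-02,  6.43874315e-03,  1.84394326e-04]), 'tool_pos': array([ 0.1372663 , -0.60908548,  0.23791936]), 'eef_rot': array([ 9.93852372e-01,  1.10709647e-01, -1.96970426e-04, -8.93749159e-04]), 'contact_force': array([ 0.02959507, -0.27226229, -0.36316023]), 'moment': array([ 0.00099474,  0.03039608, -0.02448247]), 'finger_force': 0.0, 'opening': 0.9964047906254476}
top [[412.39489744   0.         290.73351584]
 [  0.         412.39489744 207.73829323]
 [  0.           0.           1.        ]] [ 0.26618905 -0.10863176  1.36973016] [-0.698438    0.70918595 -0.0662115   0.06968276]
scene [[391.02737074   0.         277.49721128]
 [  0.         391.02737074 218.12884556]
 [  0.           0.           1.        ]] [ 1.32138814 -0.1720809   0.77328793] [ 0.66124914  0.63244524 -0.27184489 -0.29809889]
[[ 1.86750966e-04 -9.49302432e-01 -3.14364212e-01  8.16437910e-02]
 [ 9.99999931e-01  2.77874158e-04 -2.45052260e-04 -9.05531152e-04]
 [ 3.19982397e-04 -3.14364144e-01  9.49302419e-01 -1.46336076e-01]
 [ 0.00000000e+00  0.00000000e+00  0.00000000e+00  1.00000000e+00]]
```

View pics/top0.png

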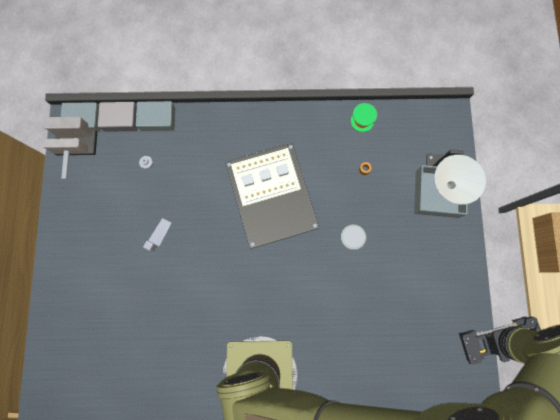

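View pics/scene0.png

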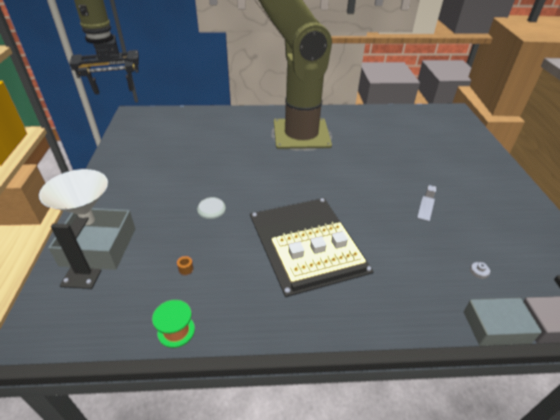

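The top view shows the wedge at (157,235), with its tab at (149,246) and its thin end at (166,222). The plate is roughly (228..316, 147..244) with the board on its upper half, and the lens is at (353,237). The scene view agrees. I'll measure next.

```bash
cat > h.py <<'E'
from plant import *
import numpy as np, cv2
from scipy.spatial.transform import Rotation as R
def cam(n):
    s=get_state(); d=snapshot(n)
    if n=="wrist":
        T=np.eye(4);T[:3,:3]=R.from_quat(s["eef_rot"]).as_matrix();T[:3,3]=s["tool_pos"]
        M=T@d["mount"]
    else:
        M=np.eye(4);M[:3,:3]=R.from_quat(d["orientation"]).as_matrix();M[:3,3]=d["xyz"]
    return d["frame"],d["mtx"],M
def ray(K,M,uv,z):
    uv=np.atleast_2d(np.array(uv,float)); r=np.c_[(uv-K[:2,2])/[K[0,0],K[1,1]],np.ones(len(uv))]@M[:3,:3].T
    return M[:3,3]+r*((z-M[2,3])/r[:,2])[:,None]
def proj(K,M,P):
    p=(np.atleast_2d(P)-M[:3,3])@M[:3,:3]; return p[:,:2]/p[:,2:]*[K[0,0],K[1,1]]+K[:2,2]
E
python3 - <<'E'
from h import *
f,K,M=cam("top")
hsv=cv2.cvtColor(f,cv2.COLOR_RGB2HSV)
print("px wedge",f[232,160],"bench",f[280,200],"plate",f[210,285],"board",f[165,240])
roi=np.zeros(f.shape[:2],np.uint8);roi[210:260,135:180]=1
m=((f.min(2)>115)&(roi>0)).astype(np.uint8)
c=max(cv2.findContours(m,0,2)[0],key=cv2.contourArea)
b=cv2.boxPoints(cv2.minAreaRect(c));print("wedge box",b.round(1).tolist(),ray(K,M,b,.01)[:,:2].round(3).tolist())
# board cream
roi[:]=0;roi[135:215,220:310]=1
m=((f[:,:,0]>170)&(f[:,:,2]<230)&(hsv[:,:,1]>20)&(roi>0)).astype(np.uint8)
m=cv2.morphologyEx(m,cv2.MORPH_CLOSE,np.ones((9,9)))
c=max(cv2.findContours(m,0,2)[0],key=cv2.contourArea)
b=cv2.boxPoints(cv2.minAreaRect(c));print("board",b.round(1).tolist(),ray(K,M,b,.05)[:,:2].round(3).tolist())
# plate: grey, not bluish
roi[:]=0;roi[140:255,215:330]=1
i=f.astype(int);m=(((i[:,:,2]-i[:,:,0])<6)&(roi>0)).astype(np.uint8)
m=cv2.morphologyEx(m,cv2.MORPH_OPEN,np.ones((3,3)));c=max(cv2.findContours(m,0,2)[0],key=cv2.contourArea)
r=cv2.minAreaRect(c);b=cv2.boxPoints(r);P=ray(K,M,b,.01)[:,:2]
print("plate",b.round(1).tolist(),P.round(3).tolist(),P.mean(0),[np.linalg.norm(P[k]-P[k-1]).round(3) for k in range(4)])
v=np.hstack([cv2.resize(f[205:265,130:190],(390,390),interpolation=0),cv2.resize(f[140:255,215:330],(390,390),interpolation=0)])
cv2.imwrite("pics/crop0.png",v[:,:,::-1])
E
```

```text
px wedge [190 196 207] bench [112 122 129] plate [129 128 123] board [246 249 236]
wedge box [[141.3000030517578, 246.39999389648438], [162.5, 215.8000030517578], [174.5, 224.10000610351562], [153.3000030517578, 254.6999969482422]] [[0.409, 0.392], [0.51, 0.326], [0.482, 0.285], [0.381, 0.351]]
board [[238.8000030517578, 194.0], [297.8999938964844, 180.1999969482422], [300.70001220703125, 192.1999969482422], [241.60000610351562, 206.0]] [[0.572, 0.066], [0.616, -0.129], [0.575, -0.137], [0.532, 0.056]]
plate [[223.60000610351562, 161.6999969482422], [292.6000061035156, 141.0], [318.70001220703125, 228.0], [249.6999969482422, 248.6999969482422]] [[0.696, 0.124], [0.767, -0.114], [0.461, -0.196], [0.396, 0.033]] [ 0.57997965 -0.03796278] [np.float64(0.314), np.float64(0.249), np.float64(0.317), np.float64(0.238)]
```

View pics/crop0.png

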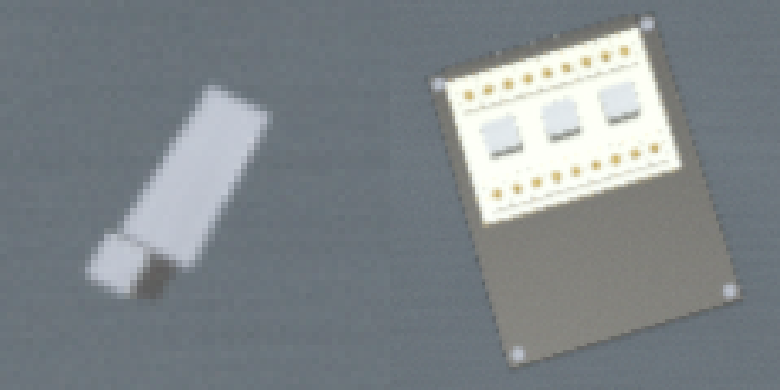

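The crops match: the tab is at the lower-left end of the wedge, and the board's front edge runs across mid-plate. I'll swing around the base towards the wedge so the wrist camera ends up on the tab side.

```bash
python3 -m jog '[[[0.06,0,0,0,0,-0.1],[0.06,0,0,0,0,-0.1],[0.06,0,0,0,0,-0.1],[0.06,0,0,0,0,-0.1],[0.06,0,0,0,0,-0.1],[0.06,0,0,0,0,-0.1],[0.06,0,0,0,0,-0.1],[0.06,0,0,0,0,-0.1],[0.06,0,0,0,0,-0.1],[0.06,0,0,0,0,-0.1]]]' 0.06; python3 -m jog '[[[0.06,0,0,0,0,-0.1],[0.06,0,0,0,0,-0.1],[0.06,0,0,0,0,-0.1],[0.06,0,0,0,0,-0.1],[0.06,0,0,0,0,-0.1],[0.06,0,0,0,0,-0.1],[0.06,0,0,0,0,-0.1],[0.06,0,0,0,0,-0.1],[0.06,0,0,0,0,-0.1],[0.06,0,0,0,0,-0.1],[0.06,0,0,0,0,-0.1]]]'
python3 - <<'E'
from h import *
s=get_state();print(s["q"],s["tool_pos"])
f,K,M=cam("top")
roi=f[205:265,130:190].min(2)
# tip corners in top view from crop: (208,88),(270,112) /6.5
t=np.array([[208,88],[270,112],[122,235]])/6.5+[130,205]
P=ray(K,M,t,.006);print(P[:,:2], "grip top est",ray(K,M,np.array([[117,263]])/6.5+[130,205],.048))
f,K,M=cam("wrist");print(K);cv2.imwrite("pics/w0.png",f[:,:,::-1])
E
```

```text
clock: 1.45
tool_pos: [0.589, -0.2499, 0.2385]
eef_rot: [0.818, 0.575, 0.0, 0.0]
contact_force: [0.5, 0.0, 0.3]
opening: 0.682
finger_force: 0.0
clock: 2.82
tool_pos: [0.4927, 0.3704, 0.2385]
eef_rot: [0.397, 0.918, 0.0, 0.0]
contact_force: [0.2, 0.4, 0.2]
opening: 0.679
finger_force: 0.0
[-0.36497691  0.74184553 -0.65669408  1.5791779   0.51292913  0.99877055
 -0.42385999] [0.49269967 0.37037989 0.23846244]
[[0.50193668 0.32900822]
 [0.48887549 0.2964036 ]
 [0.42636687 0.36963064]] grip top est [[0.40756781 0.35666674 0.048     ]]
[[344.78939032   0.         277.26974002]
 [  0.         344.78939032 210.39730659]
 [  0.           0.           1.        ]]
```

View pics/w0.png

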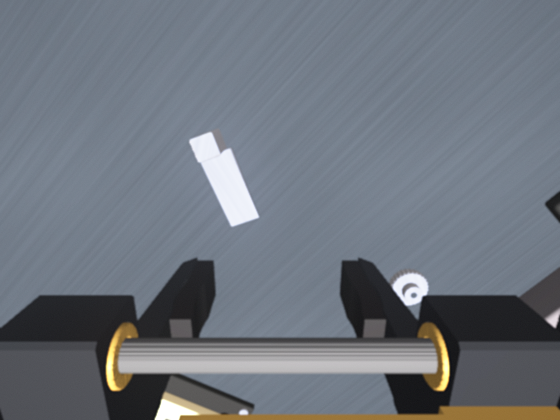

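The wrist view shows the wedge with its tab top at about (189–219, 132–162) and its tip edge (232,226)–(258,217). The fingers are at the bottom, and the thumbwheel is at (410,287).

```bash
python3 - <<'E'
from h import *
f,K,M=cam("wrist");s=get_state()
m=(f.min(2)>165).astype(np.uint8);m[260:]=0
c=max(cv2.findContours(m,0,1)[0],key=cv2.contourArea);ap=cv2.approxPolyDP(c,3,True)[:,0];print(ap.tolist())
tip=ray(K,M,[[232,226],[258,217]],.003).mean(0);tab=ray(K,M,[[189.5,141],[211,132],[219,153],[198,162]],.048)
print("tab sides",np.linalg.norm(np.diff(tab,axis=0),axis=1)); t=tab.mean(0)
d=tip-t;yaw=np.arctan2(d[1],d[0]);print("tip",tip,"tab",t,"dist(98)",np.hypot(*d[:2]),"yaw",yaw)
T=R.from_quat(s["eef_rot"]).as_matrix();ty=np.arctan2(T[1,0],T[0,0]);print("toolyaw",ty,"need az",-(((yaw+np.pi-ty)+np.pi)%(2*np.pi)-np.pi))
print("shift tool",T.T@(np.r_[t[:2],.017]-s["tool_pos"]))
E
```

```text
[[190, 136], [195, 154], [230, 222], [258, 215], [231, 147], [220, 150], [211, 129]]
tab sides [0.02295274 0.02118678 0.02294223]
tip [0.49850252 0.3105083  0.003     ] tab [0.41024846 0.35488539 0.048     ] dist(98) 0.09878312436543486 yaw -0.4659116901109516
toolyaw 2.3296090246889642 need az -0.3460719387898772
shift tool [ 0.04142793 -0.07036464  0.22208923]
```

```bash
python3 -m jog '[[[0.022,-0.035,0.02,0,0,0],[0.022,-0.035,0.02,0,0,0],[0,0,0.04,0,0,-0.173],[0,0,0.04,0,0,-0.173],[0,0,0,0,0,0],[0,0,0,0,0,0]]]'
python3 - <<'E'
from h import *
f,K,M=cam("wrist");cv2.imwrite("pics/w1.png",f[:,:,::-1])
E
```

```text
clock: 3.72
tool_pos: [0.4135, 0.3533, 0.1197]
eef_rot: [0.237, 0.972, 0.001, 0.0]
contact_force: [0.5, -0.2, 0.5]
opening: 0.679
finger_force: 0.0
```

View pics/w1.png

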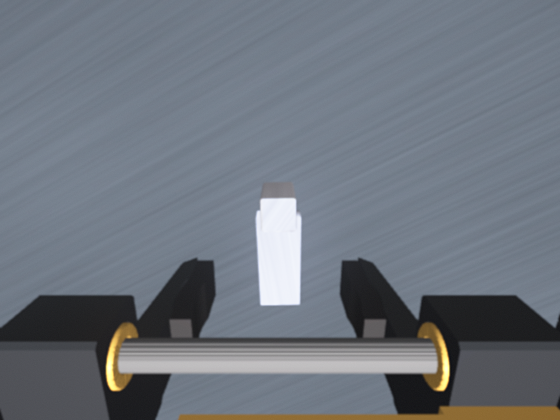

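The wedge is now nearly aligned with the tool: its tab top spans (261–296, 198–231) and its tip edge is at row 305, columns 259–300.

```bash
python3 - <<'E'
from h import *
f,K,M=cam("wrist");s=get_state()
tip=ray(K,M,[[259.5,304],[300,304]],.002);tab=ray(K,M,[[261,198],[295,198],[296,231],[260,231]],.048)
print(np.linalg.norm(tip[0]-tip[1]),np.linalg.norm(np.diff(tab,axis=0),axis=1)); t=tab.mean(0);tip=tip.mean(0)
d=tip-t;yaw=np.arctan2(d[1],d[0]);print("tip",tip,"tab",t,"dist(98)",np.hypot(*d[:2]),"yaw",yaw)
T=R.from_quat(s["eef_rot"]).as_matrix();ty=np.arctan2(T[1,0],T[0,0]);print("need az",-(((yaw+np.pi-ty)+np.pi)%(2*np.pi)-np.pi))
print("shift tool",T.T@(np.r_[t[:2],.017]-s["tool_pos"]))
E
```

```text
0.03599382236620387 [0.02243188 0.02344435 0.0245244 ]
tip [0.4973412  0.31391871 0.002     ] tab [0.40772622 0.35817205 0.048     ] dist(98) 0.09994599229515867 yaw -0.4586883937104858
need az -0.017842805158450492
shift tool [0.00721115 0.00083698 0.10329093]
```

```bash
python3 -m jog '[[[0.006,0.001,0.03,0,0,-0.015],[0,0,0.04,0,0,0],[0,0,0.025,0,0,0],[0,0,0.008,0,0,0],[0,0,0,0,0,0],[0,0,0,0,0,0]]]'; python3 -m jog '[[[0,0,0,0,0,0],[0,0,0,0,0,0],[0,0,0,0,0,0],[0,0,0,0,0,0],[0,0,0,0,0,0],[0,0,0,0,0,0]]]' 0 50; python3 -m jog '[[[0,0,-0.002,0,0,0],[0,0,-0.02,0,0,0],[0,0,-0.06,0,0,0],[0,0,-0.06,0,0,0],[0,0,0,0,0,0]]]'
python3 - <<'E'
from h import *
f,K,M=cam("wrist");cv2.imwrite("pics/w2.png",f[:,:,::-1]);print(get_state()["eef_rot"],get_state()["q"])
E
```

```text
clock: 4.58
tool_pos: [0.4082, 0.3576, 0.017]
eef_rot: [0.228, 0.974, 0.001, 0.001]
contact_force: [-0.5, 0.4, 0.5]
opening: 0.678
finger_force: 0.0
clock: 5.32
tool_pos: [0.4075, 0.3569, 0.0157]
eef_rot: [0.227, 0.974, -0.0, 0.0]
contact_force: [-0.5, -0.6, 1.1]
opening: 0.268
finger_force: 50.0
clock: 5.95
tool_pos: [0.4088, 0.3592, 0.1615]
eef_rot: [0.228, 0.974, 0.004, 0.002]
contact_force: [0.4, -0.2, -3.9]
opening: 0.266
finger_force: 50.0
[2.27657621e-01 9.73740050e-01 1.24761533e-03 8.75557671e-04] [-0.40702957  0.77229125 -0.67854334  1.88060292  0.70631397  0.74183372
 -0.37929758]
```

View pics/w2.png

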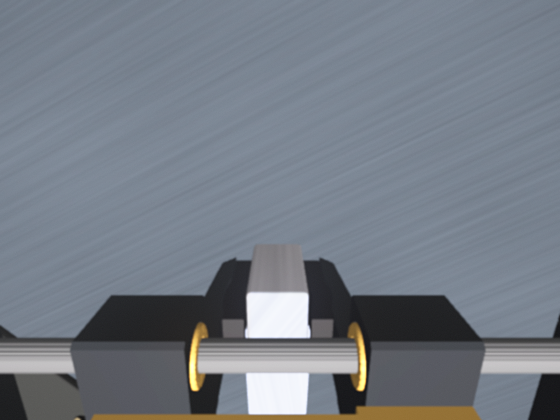

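The wedge is held square between the pads. Next I need the plate and board poses from the top view: bolts and edges.

```bash
python3 - <<'E'
from h import *
f,K,M=cam("top")
g=f.astype(np.float32)
B=[]
for u,v in [(437,86),(648,23),(730,290),(517,355)]:
    u=(u-390)/3.391+215;v=v/3.391+140
    x0,y0=int(u)-2,int(v)-2;w=g[y0:y0+6,x0:x0+6].min(2)
    w=np.clip(w-np.percentile(w,40),0,None);w[w<0.3*w.max()]=0;yy,xx=np.mgrid[:6,:6]
    B.append([x0+(w*xx).sum()/w.sum(),y0+(w*yy).sum()/w.sum()])
P=ray(K,M,B,.012);print("bolts px",np.round(B,1).tolist(),P[:,:2].round(4).tolist(),"c",P.mean(0),"sides",np.linalg.norm(P-np.roll(P,1,0),axis=1))
a=(P[0]+P[1]-P[2]-P[3]);b=P[0]+P[3]-P[1]-P[2];print("yaw",np.arctan2(a[1],a[0]),np.arctan2(-b[0],b[1]))
yaw=np.arctan2(a[1],a[0]);c=P.mean(0)[:2]
m=((g[:,:,0]>215)).astype(np.uint8);roi=np.zeros_like(m);roi[138:215,225:306]=1;m=cv2.morphologyEx(m*roi,cv2.MORPH_CLOSE,np.ones((9,9)))
k=max(cv2.findContours(m,0,1)[0],key=cv2.contourArea);r=cv2.minAreaRect(k);b=cv2.boxPoints(r)
for z in(.03,.045,.06):
    Q=ray(K,M,b,z)[:,:2];L=(Q-c)@np.array([[np.cos(yaw),-np.sin(yaw)],[np.sin(yaw),np.cos(yaw)]])
    print(z,L.round(3).tolist())
E
```

```text
bolts px [[229.5, 164.3], [290.2, 146.5], [314.5, 225.2], [252.0, 243.8]] [[0.6859, 0.1037], [0.7463, -0.1054], [0.4705, -0.1822], [0.4117, 0.0256]] c [ 0.57860921 -0.03956931  0.012     ] sides [0.28510635 0.21762061 0.28633266 0.2158959 ]
yaw 0.2745175183871703 0.27853210968738645
0.03 [[0.136, 0.104], [0.137, -0.098], [-0.013, -0.095], [-0.013, 0.103]]
0.045 [[0.131, 0.103], [0.131, -0.097], [-0.017, -0.094], [-0.016, 0.102]]
0.06 [[0.126, 0.102], [0.126, -0.096], [-0.02, -0.093], [-0.02, 0.101]]
```

Plate centre is (0.579, -0.040) with yaw 0.276. The bolt pattern is symmetric, and the board's front edge is at plate x ≈ -15 mm, y ≈ +3 mm. I'll carry the wedge over the front half of the plate.

```bash
python3 -m jog '[[[-0.0285,-0.046,0,0,0,0],[-0.0285,-0.046,0,0,0,0],[-0.0285,-0.046,0,0,0,0],[-0.0285,-0.046,0,0,0,0],[-0.0285,-0.046,0,0,0,0],[-0.0285,-0.046,0,0,0,0],[-0.0285,-0.046,0,0,0,0],[-0.0285,-0.046,0,0,0,0]]]';  python3 -m jog '[[[0,0,0,0,0,-0.147],[0,0,0,0,0,-0.147],[0,0,0,0,0,-0.147],[0,0,0,0,0,-0.147],[0,0,0,0,0,-0.147],[0,0,0,0,0,0],[0,0,0,0,0,0]]]'
cat > loc.py <<'E'
from h import *
c=np.array([.5786,-.0396,0]);yaw=.276;Pm=R.from_euler("z",yaw).as_matrix()
s=get_state();T=R.from_quat(s["eef_rot"]).as_matrix()
g=Pm.T@(s["tool_pos"]-c);x=Pm.T@T[:,0]
print("TCP in plate mm",(g*1e3).round(1),"tip",((g-.097*x)*1e3).round(1),"yaw err",np.arctan2(-x[1],-x[0]).round(4),"tilt",T[:2,2].round(4),"F plate",(Pm.T@s["contact_force"]).round(1),s["contact_force"].round(1),"t",s["clock"],s["q"].round(2))
E
python3 loc.py
```

```text
clock: 7.05
tool_pos: [0.4474, -0.0759, 0.1558]
eef_rot: [0.227, 0.974, -0.0, -0.002]
contact_force: [0.6, -0.1, -2.5]
opening: 0.27
finger_force: 50.0
clock: 7.92
tool_pos: [0.4482, -0.0741, 0.1567]
eef_rot: [-0.137, 0.991, 0.0, -0.001]
contact_force: [0.8, -1.1, -3.0]
opening: 0.267
finger_force: 50.0
TCP in plate mm [-134.9    2.3  156.7] tip [-37.9   2.1 156.5] yaw err -0.002 tilt [-0.0023  0.0001] F plate [ 0.5 -1.3 -3. ] [ 0.8 -1.1 -3. ] t 7.925 [ 0.61  0.76 -0.9   2.12  0.94  0.73  0.91]
```

```bash
python3 -m jog '[[[0,0,0.04,0,0,0],[0,0,0.04,0,0,0],[0,0,0.03,0,0,0],[0,0,0.016,0,0,0],[0,0,0,0,0,0],[0,0,0,0,0,0]]]'; python3 loc.py; python3 - <<'E'
from h import *
f,K,M=cam("scene");cv2.imwrite("pics/s1.png",cv2.resize(f[190:300,240:380],(760,597),interpolation=2)[:,:,::-1])
E
```

```text
clock: 8.68
tool_pos: [0.4493, -0.0739, 0.0322]
eef_rot: [-0.137, 0.991, -0.0, 0.0]
contact_force: [0.8, 0.1, -2.9]
opening: 0.269
finger_force: 50.0
TCP in plate mm [-133.8    2.2   32.2] tip [-36.8   2.2  32.2] yaw err -0.0004 tilt [ 0.0006 -0.0001] F plate [ 0.8 -0.1 -2.9] [ 0.8  0.1 -2.9] t 8.675 [ 0.46  0.97 -0.67  2.19  1.4   0.54  0.52]
```

View pics/s1.png

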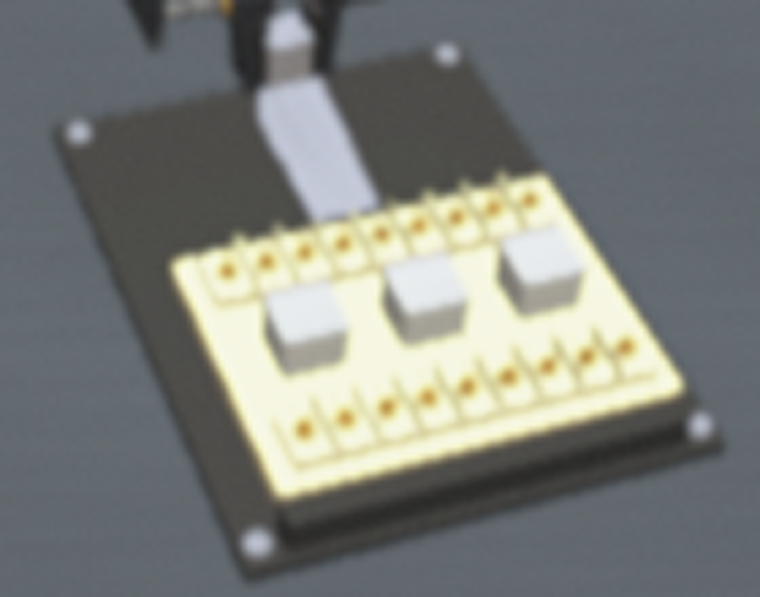

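The wedge is straight, centred on the board's front edge and just short of it. I'll lower it until it touches.

```bash
python3 -m jog '[[[0,0,0.003,0,0,0],[0,0,0.002,0,0,0],[0,0,0,0,0,0],[0,0,0,0,0,0]]]'; python3 loc.py;  python3 -m jog '[[[0,0,0.001,0,0,0],[0,0,0,0,0,0],[0,0,0,0,0,0]]]'; python3 loc.py
```

```text
clock: 9.22
tool_pos: [0.449, -0.074, 0.0268]
eef_rot: [-0.138, 0.99, -0.0, 0.0]
contact_force: [-0.2, 0.4, -2.8]
opening: 0.267
finger_force: 50.0
TCP in plate mm [-134.1    2.2   26.8] tip [-37.1   2.2  26.8] yaw err 0.0002 tilt [ 0.0001 -0.    ] F plate [-0.1  0.5 -2.8] [-0.2  0.4 -2.8] t 9.225 [ 0.46  0.98 -0.66  2.19  1.42  0.54  0.5 ]
clock: 9.6
tool_pos: [0.449, -0.074, 0.0257]
eef_rot: [-0.138, 0.99, -0.0, 0.0]
contact_force: [0.6, -0.3, -1.5]
opening: 0.268
finger_force: 50.0
TCP in plate mm [-134.     2.2   25.7] tip [-37.    2.2  25.8] yaw err 0.0003 tilt [ 0.0001 -0.0001] F plate [ 0.4 -0.5 -1.5] [ 0.6 -0.3 -1.5] t 9.6 [ 0.46  0.98 -0.66  2.19  1.42  0.54  0.5 ]
```

Contact is starting (Fz -2.8 → -1.5). I'll go slightly lower, then advance to bring the tip about 15 mm under the edge.

```bash
python3 -m jog '[[[0,0,0.0007,0,0,0],[0,0,0,0,0,0],[0,0,0,0,0,0]]]'; python3 loc.py; python3 -m jog '[[[-0.007,0,0,0,0,0],[-0.007,0,0,0,0,0],[-0.007,0,0,0,0,0],[-0.007,0,0,0,0,0],[-0.005,0,0,0,0,0],[-0.003,0,0,0,0,0],[0,0,0,0,0,0],[0,0,0,0,0,0]]]';python3 loc.py
```

```text
clock: 9.98
tool_pos: [0.449, -0.074, 0.0257]
eef_rot: [-0.138, 0.99, -0.0, 0.0]
contact_force: [-0.4, -1.8, 6.7]
opening: 0.272
finger_force: 50.0
TCP in plate mm [-134.1    2.2   25.7] tip [-37.1   2.2  25.7] yaw err 0.0005 tilt [ 0.0008 -0.0005] F plate [-0.9 -1.6  6.7] [-0.4 -1.8  6.7] t 9.975 [ 0.46  0.98 -0.66  2.19  1.43  0.54  0.49]
clock: 10.98
tool_pos: [0.4814, -0.0649, 0.0257]
eef_rot: [-0.138, 0.99, -0.001, -0.002]
contact_force: [-5.5, -2.2, 10.3]
opening: 0.268
finger_force: 50.0
TCP in plate mm [-100.4    2.2   25.7] tip [-3.4  2.2 25.4] yaw err 0.0005 tilt [-0.0029 -0.0021] F plate [-5.9 -0.6 10.3] [-5.5 -2.2 10.3] t 10.975 [ 0.44  0.99 -0.68  2.1   1.3   0.58  0.63]
```

```bash
python3 -m jog '[[[-0.006,0,-0.0003,0,0,0],[-0.006,0,0,0,0,0],[-0.003,0,0,0,0,0],[0,0,0,0,0,0],[0,0,0,0,0,0]]]';python3 loc.py;python3 -m jog '[[[-0.003,0,0,0,0,0],[-0.003,0,0,0,0,0],[0,0,0,0,0,0],[0,0,0,0,0,0]]]';python3 loc.py;python3 -m jog '[[[-0.003,0,0,0,0,0],[-0.003,0,0,0,0,0],[0,0,0,0,0,0],[0,0,0,0,0,0]]]';python3 loc.py
```

```text
clock: 11.6
tool_pos: [0.4972, -0.0604, 0.0257]
eef_rot: [-0.138, 0.99, -0.0, -0.001]
contact_force: [-3.9, -0.7, 7.1]
opening: 0.264
finger_force: 50.0
TCP in plate mm [-84.    2.2  25.7] tip [13.   2.2 25.6] yaw err 0.0003 tilt [-0.0012 -0.0012] F plate [-4.   0.4  7.1] [-3.9 -0.7  7.1] t 11.6 [ 0.44  1.   -0.69  2.05  1.25  0.6   0.67]
clock: 12.1
tool_pos: [0.5012, -0.0593, 0.0257]
eef_rot: [-0.138, 0.99, -0.001, -0.002]
contact_force: [-7.3, -2.0, 9.8]
opening: 0.263
finger_force: 50.0
TCP in plate mm [-79.9   2.1  25.7] tip [17.1  2.2 25.3] yaw err 0.0003 tilt [-0.0041 -0.0025] F plate [-7.6  0.   9.8] [-7.3 -2.   9.8] t 12.1 [ 0.43  1.01 -0.7   2.04  1.23  0.61  0.69]
clock: 12.6
tool_pos: [0.504, -0.0587, 0.0257]
eef_rot: [-0.138, 0.99, -0.002, -0.005]
contact_force: [-13.1, -4.1, 17.2]
opening: 0.265
finger_force: 50.0
TCP in plate mm [-77.    2.   25.7] tip [20.   2.  24.7] yaw err 0.0003 tilt [-0.009 -0.005] F plate [-13.8  -0.4  17.2] [-13.1  -4.1  17.2] t 12.6 [ 0.43  1.01 -0.7   2.03  1.22  0.63  0.71]
```

```bash
python3 -m jog '[[[0,0,-0.0005,0,0,0],[0,0,0,0,0,0],[0,0,0,0,0,0]]]';python3 loc.py;python3 -m jog '[[[-0.003,0,0,0,0,0],[-0.003,0,0,0,0,0],[0,0,0,0,0,0],[0,0,0,0,0,0]]]';python3 loc.py; python3 - <<'E'
from h import *
f,K,M=cam("scene");cv2.imwrite("pics/s2.png",cv2.resize(f[190:300,240:380],(760,597),interpolation=2)[:,:,::-1])
E
```

```text
clock: 12.98
tool_pos: [0.5052, -0.0584, 0.0257]
eef_rot: [-0.138, 0.99, -0.001, -0.004]
contact_force: [-10.2, -2.8, 10.7]
opening: 0.264
finger_force: 50.0
TCP in plate mm [-75.7   1.9  25.7] tip [21.3  2.  24.9] yaw err 0.0003 tilt [-0.0073 -0.0038] F plate [-10.6   0.1  10.7] [-10.2  -2.8  10.7] t 12.975 [ 0.43  1.01 -0.7   2.02  1.22  0.63  0.71]
clock: 13.48
tool_pos: [0.511, -0.0568, 0.0257]
eef_rot: [-0.138, 0.99, -0.001, -0.004]
contact_force: [-9.8, -3.0, 9.8]
opening: 0.268
finger_force: 50.0
TCP in plate mm [-69.7   1.9  25.7] tip [27.3  1.9 24.9] yaw err 0.0001 tilt [-0.0074 -0.0039] F plate [-10.3  -0.2   9.8] [-9.8 -3.   9.8] t 13.475 [ 0.43  1.01 -0.71  2.01  1.2   0.64  0.72]
```

View pics/s2.png

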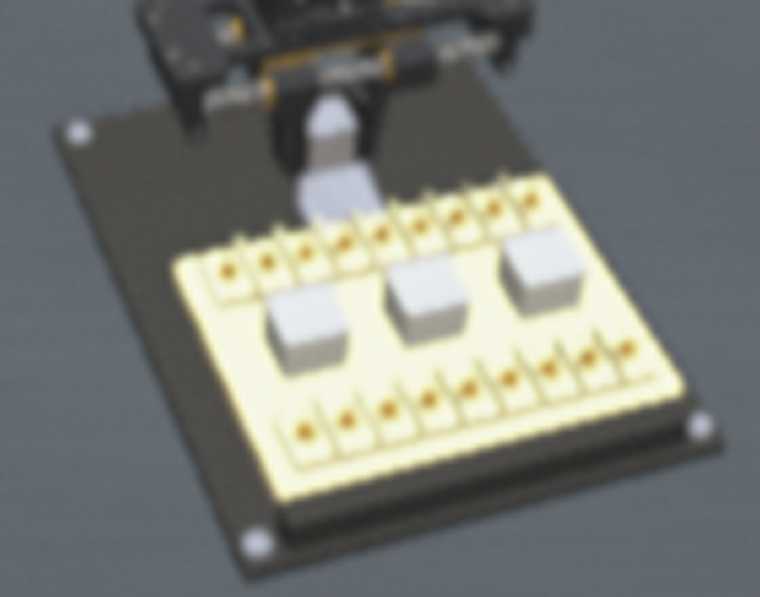

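The wedge is in under the middle and the board is seated. I'll measure slide and lift from stud displacements since the start: optical flow in both fixed cameras, rigid tilt model.

```bash
cat > lift.py <<'E'
from h import *
c=np.array([.5786,-.0396,0]);Pm=R.from_euler("z",.276).as_matrix()
A=[];B=[];W=[]
for n in("scene","top"):
    f0=cv2.cvtColor(cv2.imread(f"pics/{n}0.png"),cv2.COLOR_BGR2GRAY)
    fr,K,M=cam(n);f1=cv2.cvtColor(fr,cv2.COLOR_RGB2GRAY)
    L=np.array([[x,y,.05] for x in(.0,.12) for y in np.arange(-.08,.1,.02)]+[[.06,y,.062] for y in(-.05,0,.05)])
    p0=proj(K,M,L@Pm.T+c).astype(np.float32).reshape(-1,1,2)
    kw=dict(winSize=(9,9),maxLevel=0,criteria=(3,60,.001))
    p1,st,e=cv2.calcOpticalFlowPyrLK(f0,f1,p0,None,**kw);pb,_,_=cv2.calcOpticalFlowPyrLK(f1,f0,p1,None,**kw)
    d=(p1-p0)[:,0];ok=(st[:,0]>0)&(np.linalg.norm(pb-p0,axis=2)[:,0]<.1)&(np.linalg.norm(d,axis=1)<5)&(e[:,0]<10)
    print(n,ok.sum(),"front",np.median(d[:9][ok[:9]],0),"rear",np.median(d[9:18][ok[9:18]],0))
    for l,dd in zip(L[ok],d[ok]):
        X=l@Pm.T+c;h=1e-3;D=lambda v:((proj(K,M,X+h*Pm@v)-proj(K,M,X))[0])
        # unknowns mm: dx, dy, foot lift, yaw(mrad)
        k=(.125-l[0])/.126;v=np.array([(l[2]-.01)/.126,0,k])
        A.append(np.c_[D(np.array([1.,0,0])),D(np.array([0,1.,0])),D(v),D(np.array([-l[1],l[0]-.06,0.]))]);B.append(dd)
A=np.vstack(A);B=np.hstack(B)
from scipy.optimize import least_squares
r=least_squares(lambda q:A@q-B,np.zeros(4),loss="soft_l1",f_scale=.1)
cov=np.linalg.inv(A.T@A)*np.median(np.abs(r.fun))**2*2.2
print("dx,dy,lift mm,yaw mrad",r.x.round(2),"sd",np.sqrt(np.diag(cov)).round(2))
E
python3 lift.py; python3 loc.py
```

```text
scene 17 front [ 0.10736084 -0.07850647] rear [0.24447632 0.3960266 ]
top 10 front [nan nan] rear [-0.17279053 -0.43115234]
dx,dy,lift mm,yaw mrad [ 0.98 -0.12  1.55  2.49] sd [0.05 0.04 0.12 0.57]
TCP in plate mm [-69.7   1.9  25.7] tip [27.3  1.9 24.9] yaw err 0.0001 tilt [-0.0074 -0.004 ] F plate [-10.5  -0.2  10. ] [-10.1  -3.   10. ] t 13.625 [ 0.43  1.01 -0.71  2.01  1.2   0.64  0.72]
  return _methods._mean(a, axis=axis, dtype=dtype,
  ret = um.true_divide(
```

Lift is about 1.4 mm, and the two estimates agree within 0.3 mm. Another 8–9 mm of advance should give about 3 mm.

```bash
python3 -m jog '[[[-0.003,0,0,0,0,0],[-0.003,0,0,0,0,0],[-0.002,0,0,0,0,0],[0,0,0,0,0,0],[0,0,0,0,0,0],[0,0,0,0,0,0]]]';python3 loc.py;python3 lift.py 2>/dev/null; python3 - <<'E'
from h import *
f,K,M=cam("scene");cv2.imwrite("pics/s3.png",f[:,:,::-1])
E
```

```text
clock: 14.38
tool_pos: [0.5185, -0.0547, 0.0257]
eef_rot: [-0.138, 0.99, -0.002, -0.004]
contact_force: [-10.6, -2.8, 10.7]
opening: 0.267
finger_force: 50.0
TCP in plate mm [-61.9   1.8  25.7] tip [35.1  1.8 24.9] yaw err 0.0001 tilt [-0.0077 -0.0042] F plate [-10.9   0.1  10.7] [-10.6  -2.8  10.7] t 14.375 [ 0.43  1.02 -0.71  1.99  1.18  0.65  0.75]
scene 16 front [ 0.313797   -0.48239136] rear [0.27801514 0.4038391 ]
top 9 front [nan nan] rear [-0.18634033 -0.45602417]
dx,dy,lift mm,yaw mrad [ 0.59 -0.11  3.02  2.48] sd [0.05 0.05 0.15 0.66]
```

View pics/s3.png

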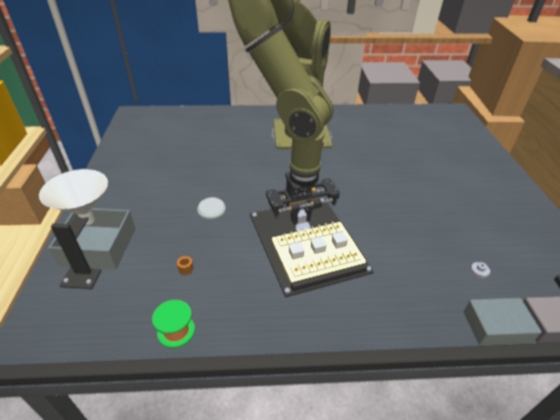

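The scene view shows the board in place and the wedge gripped under the middle. The lens (211,208), thumbwheel (481,269) and bushing (185,265) haven't moved. Measured lift is about 3.0 mm with steady forces, so I'm handing in.

```bash
python3 -c "
from plant import *
print(finish_job())"
```

```text
the job is handed in; nothing more can be done
None
```

I handed the job in at about 14 s: the wedge is still gripped and lies flat under the middle of the board's front edge, and I measured the front feet about 3 mm clear of the plate; no verdict was returned.

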